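Lock a serving board in the oiling jig with the square key

TASK

Get the wooden serving board ready for oiling: slide it along the jig, under the bridge, all the way home against the end stop. Only then fit the square-bored key fully down onto the jig's square drive and, with the key, turn the drive clockwise (seen from above) as far as it goes, so that the latch bar lies across behind the board's shoulder. Leave the key sitting on the drive, and leave everything else on the bench where it is.

Things in the scene. Friction and masses are not known exactly. Their poses are not given: they have to be found in the camera images.
- jig: Grey-bedded jig fixed to the bench. Origin: on the bench, under the middle of the line where the board's shoulders lie when home. x along the channel towards the end stop, y left, z up. Bed: top 12 mm above the bench, x -135 to 130, y -110 to 70 mm. Rails up to 30 mm above the bench: y 47 to 57 (x -80 to 120) and y -57 to -47 (x 0 to 120), a 94 mm wide channel. Drive axis at x -10, y -86.
- jig_bridge (a point): Middle of the underside of the aluminium bridge that crosses the jig's channel (axes as the jig's). 35 mm above the bench, 70 mm along the jig's x; the bridge is 22 mm wide in x, 114 mm in y, 8 mm thick.
- jig_stop (a point): Middle of the lower edge of the wooden end stop's face, at the far end of the channel: 111 mm along the jig's x, 12 mm above the bench; axes as the jig's. The stop is 18 mm high.
- board: Pale wooden serving board, 18 mm thick, about 160 g, flat on the jig's bed, partly pulled out towards the robot. Origin: underside, middle of the shoulder line. Blade: x 0 to 110 mm, 90 mm wide, far corners rounded. Neck: x 0 back to -70 mm, 30 mm wide, towards the robot, can be pinched across y. Home: origin 12 mm above jig's origin, x axes alike.
- drive (a joint): Turn of the steel drive and its latch bar, rad, clockwise from above. At 0 the bar points along the jig's -x, clear of the board; at 1.57 along the jig's +y, across the channel, 4 mm behind the home board's right shoulder. Stop at 1.60. Stiff (about 0.06 N m), stays where left. Cannot close while the board is in its way.
- drive_seat (a point): On the drive's axis, on the shoulder where the key comes to rest, 30 mm above the bench; z up. The upright drive is 14 mm square, flats along this frame's x and y, and stands 22 mm above the shoulder, its top 4 mm stepped in to 9.5 mm. The frame turns with the drive; the latch bar (12 mm wide, top 28 mm above the bench) reaches 64 mm along this frame's -x.
- key: Key standing on the bench, bore down, about 180 g: steel hub 34 mm square, 32 mm high, under a dark wooden grip bar. Origin: centre of the underside; z up. Bore 16 mm square, 26 mm deep, open below, flats along x and y (parallel to hub sides and grip bar); fits the drive in any of four quarter turns, about 0.13 rad play either way. Seated: origin at drive_seat.
- key_grip (a point): Middle of the key's grip bar, 45 mm above the key's underside, axes as the key's. The bar is 70 mm long in x, 14 mm thick in y, from 32 to 58 mm above the underside.
- tape: Bystander: roll of paper tape lying flat, 68 mm outside diameter, 25 mm high. Leave it alone. Origin: centre of its underside.
- sander: Bystander: cork sanding block with a dark top, 85 x 45 x 24 mm. Leave it alone. Origin: centre of its underside.
- brush: Bystander: oiling brush lying on the bench. Leave it alone. Origin: centre of its underside.
- oilcan: Bystander: bare metal oil can, 86 mm diameter, 120 mm tall. Leave it alone. Origin: centre of its underside.
- jar: Bystander: amber jar of finish, 70 mm diameter, 90 mm tall. Leave it alone. Origin: centre of its underside.
- offcut: Bystander: wood offcut, 120 x 50 x 22 mm. Leave it alone. Origin: centre of its underside.
- scraper: Bystander: flat scraper lying on the bench. Leave it alone. Origin: centre of its underside.
Things that resemble listed ones, but are neither listed nor needed, are in the scene too. What is shaped like the key but turquoise is not meant.

How it is judged:
On the way, in this order (a step that is already met when the one before it is completed fails the run):
1. the board is slid home in the jig (its shoulders within 6 mm of the home line), with the latch still open (x of board in the frame of jig above -0.006 m and z of board in the frame of jig below 0.017 m and horizontal distance between board and jig below 0.01 m and value of joint drive below 1.2 rad), for 0.2 s.
2. the key is fully down on the square drive, with the latch still open (z of key in the frame of drive_seat between -0.004 and 0.004 m and horizontal distance between key and drive_seat below 0.004 m and angle between key's own z axis and vertical below 0.1 rad and value of joint drive below 1.2 rad), for 0.2 s.
3. the drive is turned to its stop with the key on it (z of key in the frame of drive_seat between -0.004 and 0.004 m and horizontal distance between key and drive_seat below 0.004 m and angle between key's own z axis and vertical below 0.1 rad and value of joint drive above 1.45 rad), for 0.2 s.
At the end, for the whole second after the job is handed in: The board lies flat in the jig with its shoulders within 6 mm of the home line (10 mm in any horizontal direction); the key sits upright (within 0.1 rad) on the drive, within 4 mm of the seat in height and sideways; the drive reads more than 1.45 rad; key and board are at rest (all of step 3 and x of board in the frame of jig above -0.006 m and z of board in the frame of jig below 0.017 m and horizontal distance between board and jig below 0.01 m and linear speed of each of key, board below 0.02 m/s); the robot touches nothing.
It fails at once if one of the other loose things on the bench is moved more than 30 mm (distance of any of tape, sander, brush, oilcan, jar, offcut, scraper from where it was at the start of the episode above 0.03 m).
It also fails if it takes over 64 s, if anything falls off the work surface, if the arm or the gripper's body presses on something with over 40 N, if the wrist force passes 120 N, or if a joint passes its speed limit or range.

ROBOT

A 6-joint arm with a two-finger parallel gripper is mounted at the origin on the work surface. World frame = base frame: x ahead of the robot, y to its left, z up, the work surface at z = 0. Lengths are in m, angles in rad, forces in N, time in s.
With the tool pointing down it reaches from about 0.425 to 0.95 m from the base axis. Payload 3.5 kg.
Tool frame: the origin (TCP) lies at the very end of the fingers, on their centre line; the grasp point (between the pads) lies 19 mm behind it (grip_depth is the distance from the TCP to the grasp point, in m); x points along the fingers, z is the direction in which the jaws open and shut, and the axes are right-handed (so a half turn about x gives the same grasp; the last joint's range is limited). The gripper opens to 85 mm and grips with 20 to 120 N. Pads are 22 mm wide; open, the fingers measure 114 mm over their backs; the gripper's body (76 mm by 85 mm) begins 54 mm behind the grasp point. The pads swing forward as they close: fully open they stand 13 mm farther back than shut.
Start: joints at [1.182, 0.286, 1.577, -0, 1.279, -0.15], TCP at [0.16, 0.656, 0.193] pointing down, gripper open.
Joint ranges: [-2.77, 2.77], [-0.9, 2.22], [0.21, 2.48], [-1.53, 4.67], [0.24, 2.81], [-2.84, 2.84]. Speed limits (rad/s): [2.79, 2.79, 3.14, 3.14, 3.14, 3.14].

INTERFACE

Orientations are given as a unit quaternion [x, y, z, w].
In Python, from plant import get_state, read_camera, calibration, sign_off, recognise, grip_depth gives the robot as it stands. The module is installed in compiled form; this text tells all that it offers.
- The arm moves only by the tool servo_tool, never from a script. Its argument "deltas" is a list that holds one entry, the list of rows, each a list of 4 numbers: the shift along the world's x, y, z scaled (see below), then the turn about the world's z scaled (see below). In form: [[[tx, ty, tz, spin], ...]]. A call has exactly 5 rows; each row is the pose to reach, as a shift and turn from the pose commanded when the call began; what a row does not reach only later rows make up. The controller multiplies each number of a shift by 10 cm and each number of a turn by 90 degrees. A row lasts 1/10 s, in which the tool goes at most 50 mm and 8.59 degrees, less where a joint would pass 70% of its speed; a pose out of reach is approached as far as the arm can. A call with a number of a shift or a turn outside -1 to 1 is refused whole. A call with a gripper value outside its range is refused whole. "claw" is the gripper's target within -1 to 1 (fully open at 1, half-way at 0, shut at -1), set as the call begins (left out, the last holds). The fingers move at their own pace and stop on an object; "force" is the grip in N (left out, the last holds). Time passes only in rows, so rows that repeat a pose let the fingers close, or fill a call up. It gives the time, the measured TCP pose, the force and the opening at its end, in the units of the state.
- get_state(): the state, without advancing time (a new reading comes with each control period).
- read_camera(name): name is "scene" or "top"; returns the picture (400x640x3 uint8, blue, green, red); there is no depth.
- calibration(name): a dict with "intrinsics" (3x3 intrinsics, pixels), "R" (3x3) and "t" (3): a world point X has camera coordinates R X + t. Camera axes: x right, y down, z forward; pixel columns grow to the right and rows downward; lengths in m; the calibration is good to about 2 mm. A picture is of the moment at which its call begins. calibration takes no time and is no camera call.
- sign_off(): hands the job in, once; it reports no verdict.
Trained networks look in the newest picture that a camera, given by its name, has taken for a name from the list of things; names that differ only in an ending like _2 or _b are one class to them, and where a whole thing is asked for, a point or a joint stands for the part that bears it (a point fixed in the world has none). Each returns a list of dicts, best first, with "p" (0 to 1); they miss things now and then, are a little off and sometimes report something else, mostly with a low value. They report only what shows in the picture. A call takes as long as a camera call. They do not tell look-alikes from the thing itself.
- recognise(camera, query): "at" ([x, y, z] in m, in world coordinates, good to about 4 mm: the middle of the surface that is visible of it).
The state is a dict: "time": time; "qpos": joint angles; "dq": joint speeds; "joint_efforts": joint torques, N m; "eef_pos": TCP position; "tcp_rot": TCP orientation; "contact_force": force on the tool from outside, world axes, zero at the start; "wrist_torque": the same for the moment, N m; "opening": opening from 0.0 (shut) to 1.0 (fully open).
Only numpy, scipy, OpenCV 4.12 (cv2) and the standard library are available. Lean on these libraries where they do the work, as an engineer would, in place of code of your own. Each camera call takes 0.05 s, during which the arm holds its last target. There are 200 camera calls.

## Working session

There is one attempt and no reset: what is moved stays moved. The work goes in short steps, Python scripts to look and compute and a tool call to move; the robot and the scene stay as the last step left them, time stands still between calls to the robot, and variables do not carry over. Pictures are saved under pics/ and viewed, about 8 in all and at most 12, crops included, and the job is handed in when it is done.

Besides the shell and the picture viewer there is one more tool, called after "Call:" as name(argument=value, ...) on one line, values as JSON. servo_tool: Moves the arm, as the interface text tells. Its arguments: {"type":"object","properties":{"deltas":{"type":"array"},"claw":{"type":"number"},"force":{"type":"number"}},"required":["deltas"]}

```bash
mkdir -p pics; cat > h.py <<'E'
import numpy as np,cv2
from plant import *
def proj(c,X):
    k=calibration(c);p=k["intrinsics"]@(np.array(k["R"])@np.array(X,float)+k["t"]);return p[:2]/p[2]
def back(c,u,v,z):
    k=calibration(c);R=np.array(k["R"]);d=R.T@np.linalg.inv(k["intrinsics"])@np.array([u,v,1.]);o=-R.T@np.array(k["t"]);return o+d*(z-o[2])/d[2]
E
python3 - <<'E'
from h import *
s=get_state();print(s["time"],s["eef_pos"],s["tcp_rot"],s["contact_force"],grip_depth)
for c in("scene","top"):
    cv2.imwrite(f"pics/{c}0.png",read_camera(c))
    for q in("board","key","key_grip","drive","jig","jig_bridge"):
        print(c,q,[(np.round(r["at"],3).tolist(),round(r["p"],2)) for r in recognise(c,q)][:4])
print(get_state()["time"])
E
```

```text
0.0 [0.15935237 0.65513563 0.19162702] [-0.43730023  0.55673634  0.43645595  0.55526513] [-0.50878845 -0.2475198   0.45559847] 0.0187
scene board [([0.558, 0.088, 0.03], 0.77)]
scene key [([0.636, -0.245, 0.037], 0.85), ([0.612, -0.149, 0.038], 0.58)]
scene key_grip [([0.615, -0.15, 0.041], 0.87), ([0.638, -0.246, 0.035], 0.54)]
scene drive [([0.552, 0.006, 0.032], 0.49)]
scene jig [([0.625, 0.05, 0.011], 0.79)]
scene jig_bridge [([0.63, 0.052, 0.012], 0.61)]
top board [([0.557, 0.083, 0.028], 0.67), ([0.334, 0.448, 0.005], 0.19)]
top key [([0.622, -0.249, 0.049], 0.79), ([0.601, -0.15, 0.053], 0.7)]
top key_grip [([0.6, -0.15, 0.051], 0.85), ([0.622, -0.247, 0.051], 0.84), ([0.543, 0.009, 0.03], 0.57)]
top drive [([0.545, 0.009, 0.03], 0.72)]
top jig [([0.552, 0.039, 0.012], 0.76)]
top jig_bridge [([0.552, 0.046, 0.014], 0.65)]
0.7
```

View pics/scene0.png

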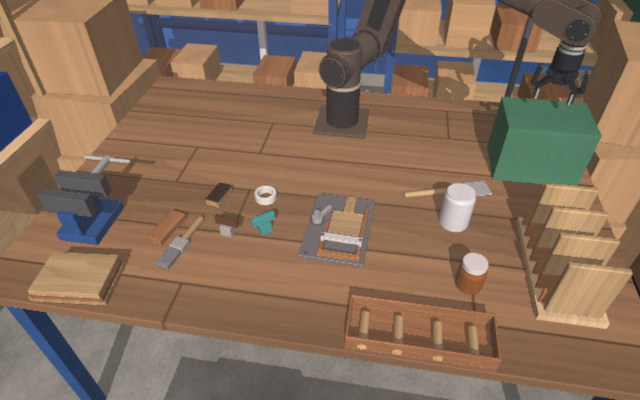

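View pics/top0.png

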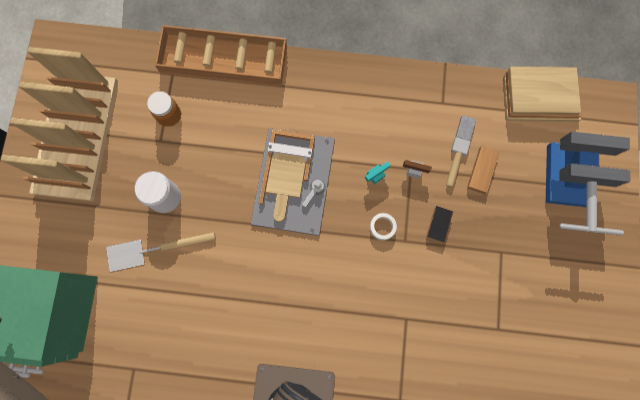

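The scene picture shows the jig at about (340,228) with the board neck towards the robot. The dark key is at (229,222) and the turquoise look-alike at (263,221). The top picture shows the jig at (293,180), the drive at (318,186), the key at (417,167) and the turquoise one at (377,173). Next I'll enlarge both regions.

```bash
python3 - <<'E'
from h import *
t=cv2.imread("pics/top0.png");s=cv2.imread("pics/scene0.png")
a=cv2.resize(t[120:240,240:345],None,fx=5,fy=5,interpolation=cv2.INTER_CUBIC)   # 525x600
b=cv2.resize(t[145:195,395:445],(270,300),interpolation=cv2.INTER_CUBIC)
c=cv2.resize(s[200:250,205:255],(270,300),interpolation=cv2.INTER_CUBIC)
cv2.imwrite("pics/crop1.png",np.hstack([a,np.vstack([b,c])]))
d=cv2.resize(s[185:270,290:390],None,fx=7,fy=7,interpolation=cv2.INTER_CUBIC);cv2.imwrite("pics/crop2.png",d)
E
```

```text
(no output)
```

View pics/crop1.png

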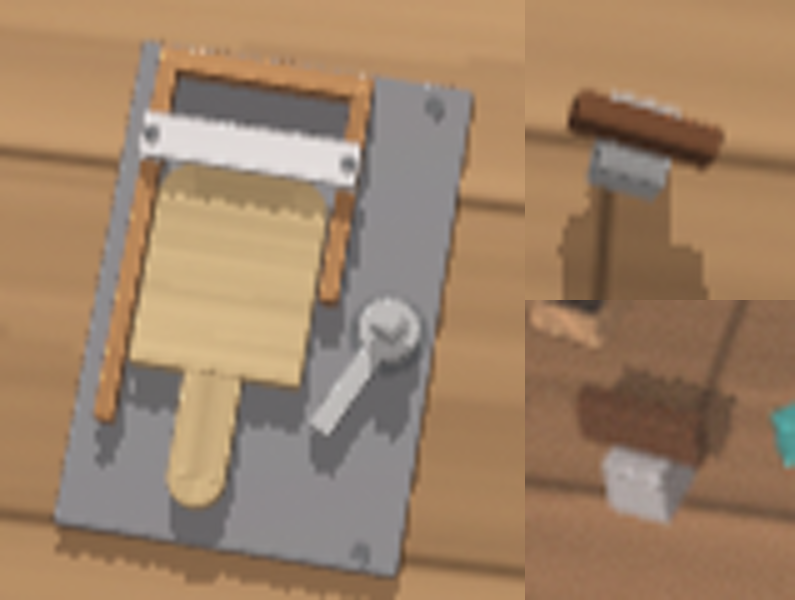

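View pics/crop2.png

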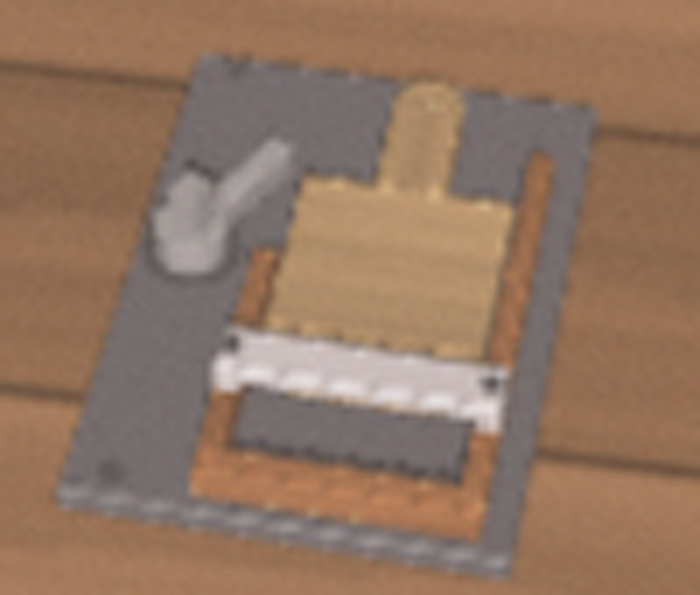

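The crops show the bed corners, the board's shoulders, the latch bar partly turned (hub near (388,328), tip (322,425)), and the key's dark bar from (575,105) to (718,150). I'll fit the poses from both views.

```bash
cat >> h.py <<'E'
from scipy.optimize import least_squares
def fit(local,obs,x0):
    # obs: list of (cam,i,u,v); pose x,y,z,yaw
    def f(p):
        c,s=np.cos(p[3]),np.sin(p[3]);r=[]
        for cam,i,u,v in obs:
            l=local[i];X=[p[0]+c*l[0]-s*l[1],p[1]+s*l[0]+c*l[1],p[2]+l[2]]
            r+=list(proj(cam,X)-[u,v])
        return np.array(r)
    q=least_squares(f,x0,loss='soft_l1');return q.x,np.round(f(q.x).reshape(-1,2),1)
E
python3 - <<'E'
from h import *
T=lambda i,x,y:("top",i,240+x/5-.4,120+y/5-.4)
S=lambda i,x,y:("scene",i,290+x/7-.4,185+y/7-.4)
L=[(.13,.07,.012),(.13,-.11,.012),(-.135,-.11,.012),(-.135,.07,.012)]
J,r=fit(L,[T(0,148,42),T(1,471,93),T(2,398,574),T(3,57,520),S(3,593,107),S(2,203,57),S(1,63,488),S(0,507,557)],[.58,.05,0,0.]);print("jig",J.round(4),r.tolist())
B=[(0,.045,.018),(0,-.045,.018),(-.07,0,.018)]
b,r=fit(B,[T(0,130,360),T(1,300,386),T(2,195,505),S(0,513,205),S(1,300,180),S(2,432,84)],[.55,.08,.012,0.]);print("board",b.round(4),r.tolist())
c,s=np.cos(J[3]),np.sin(J[3]);d=b[:2]-J[:2];print("board in jig",[c*d[0]+s*d[1],-s*d[0]+c*d[1]],b[3]-J[3])
w=lambda x,y:np.array([J[0]+c*x-s*y,J[1]+s*x+c*y]);print("drive axis",w(-.01,-.086),"home",w(0,0))
print("drive seen",back("top",240+388/5,120+325/5,.05), "tip",back("top",*T(0,322,425)[2:],.028))
print("proj drive top",proj("top",[*w(-.01,-.086),.052]),proj("scene",[*w(-.01,-.086),.052]))
# key bar: top-face ends (z=.058)
K=[(.035,.007,.058),(-.035,.007,.058),(-.035,-.007,.058),(.035,-.007,.058)]
P=lambda i,x,y:("top",i,395+x/5.4-.4,145+y/6-.4)
Q=lambda i,x,y:("scene",i,205+x/5.4-.4,200+y/6-.4)
for x in ((582,90),(722,132),(570,122),(712,165)):
  print("key",back("top",395+(x[0]-525)/5.4-.4,145+x[1]/6-.4,.05))
E
```

```text
jig [ 0.5658  0.0851 -0.0039 -0.0445] [[-0.7, -0.3], [0.9, -0.4], [0.1, 0.6], [-0.4, 0.6], [0.5, 0.1], [-0.6, -0.6], [-1.0, 0.2], [0.6, 0.8]]
board [ 0.5188  0.0867  0.0069 -0.0308] [[0.0, 0.1], [0.4, -0.2], [-0.0, 0.1], [0.1, 0.2], [0.4, -0.2], [0.0, -0.0]]
board in jig [np.float64(-0.04697112100064123), np.float64(-0.00048626678347141856)] 0.013693980959332046
drive axis [ 5.51962343e-01 -3.81028463e-04] home [0.56577649 0.08508925]
drive seen [ 5.47489640e-01 -4.04785265e-04  5.00000000e-02] tip [0.49717898 0.02897134 0.028     ]
proj drive top [317.79162667 183.12234475] [316.87924696 209.84382839]
key [ 0.63953588 -0.21690842  0.05      ]
key [ 0.62851894 -0.28456633  0.05      ]
key [ 0.6247397  -0.21232992  0.05      ]
key [ 0.61345274 -0.28082594  0.05      ]
```

Call:
servo_tool(deltas=[[[0.1,-0.2,0,0.03],[0.2,-0.4,0,0.06],[0.3,-0.6,0,0.1],[0.4,-0.8,0,0.12],[0.5,-1,0,0.12]]], claw=0.0, force=40)

```text
time: 1.2
eef_pos: [0.21, 0.5551, 0.1931]
tcp_rot: [-0.487, 0.512, 0.487, 0.512]
contact_force: [0.7, 0.1, -0.3]
opening: 0.503
```

Call:
servo_tool(deltas=[[[0.15,-0.3,0,0],[0.3,-0.6,0,0],[0.5,-1,0,0],[0.5,-1,0,0],[0.5,-1,0,0]]])

```text
time: 1.7
eef_pos: [0.2601, 0.4555, 0.1934]
tcp_rot: [-0.487, 0.513, 0.487, 0.513]
contact_force: [0.1, 0.2, 0.2]
opening: 0.498
```

Call:
servo_tool(deltas=[[[0.15,-0.3,0,0],[0.3,-0.6,0,0],[0.5,-1,0,0],[0.5,-1,0,0],[0.5,-1,0,0]]])

```text
time: 2.2
eef_pos: [0.3099, 0.3564, 0.1934]
tcp_rot: [-0.487, 0.512, 0.487, 0.513]
contact_force: [-0.7, 0.5, -0.0]
opening: 0.502
```

Call:
servo_tool(deltas=[[[0.15,-0.3,0,0],[0.3,-0.6,0,0],[0.5,-1,0,0],[0.5,-1,0,0],[0.5,-1,0,0]]])

```text
time: 2.7
eef_pos: [0.3598, 0.2567, 0.1933]
tcp_rot: [-0.487, 0.512, 0.487, 0.513]
contact_force: [0.5, 0.1, -0.3]
opening: 0.503
```

Call:
servo_tool(deltas=[[[0.2,-0.3,0,0],[0.4,-0.6,0,0],[0.6,-1,0,0],[0.6,-1,0,0],[0.6,-1,0,0]]])

```text
time: 3.2
eef_pos: [0.4195, 0.1571, 0.193]
tcp_rot: [-0.487, 0.512, 0.488, 0.512]
contact_force: [-0.9, 0.5, -0.4]
opening: 0.499
```

Call:
servo_tool(deltas=[[[0.2,-0.3,-0.2,0],[0.4,-0.6,-0.4,0],[0.45,-0.68,-0.7,0],[0.45,-0.68,-1,0],[0.45,-0.68,-1,0]]])

```text
time: 3.7
eef_pos: [0.4604, 0.09, 0.0885]
tcp_rot: [-0.485, 0.514, 0.491, 0.509]
contact_force: [-1.8, 0.2, -0.4]
opening: 0.499
```

Call:
servo_tool(deltas=[[[0,0,-0.2,0],[0,0,-0.4,0],[0,0,-0.45,0],[0,0,-0.45,0],[0,0,-0.45,0]]])

```text
time: 4.2
eef_pos: [0.4656, 0.0887, 0.0496]
tcp_rot: [-0.488, 0.511, 0.487, 0.513]
contact_force: [-0.0, -0.6, -0.1]
opening: 0.498
```

```bash
python3 - <<'E'
from h import *
t=read_camera("top");s=read_camera("scene")
a=cv2.resize(t[130:240,240:345],None,fx=4,fy=4,interpolation=cv2.INTER_CUBIC)
b=cv2.resize(s[175:270,290:390],(400,440),interpolation=cv2.INTER_CUBIC)
p=get_state()["eef_pos"];print(p,proj("top",p),proj("scene",p))
cv2.imwrite("pics/g1.png",np.hstack([a,b][:2])[:600,:800] if a.shape[1]+400<=800 else np.hstack([a,b[:,:800-a.shape[1]]]))
E
```

```text
[0.46575224 0.08822067 0.04957665] [278.99385366 212.63987291] [350.79909339 194.16873144]
```

View pics/g1.png

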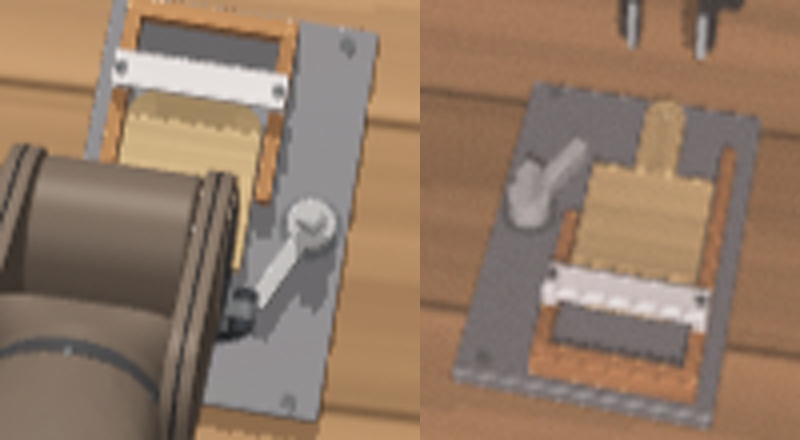

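The scene view (right half) shows the fingertips at crop (632,52) and (703,52), straddling the neck at (662,105) and about 2 mm to its left. I'll shift by −2 mm in y, go down and close.

Call:
servo_tool(deltas=[[[0,-0.02,-0.1,0],[0,-0.02,-0.2,0],[0,-0.02,-0.3,0],[0,-0.02,-0.32,0],[0,-0.02,-0.32,0]]])

```text
time: 4.8
eef_pos: [0.4638, 0.0858, 0.015]
tcp_rot: [-0.487, 0.513, 0.488, 0.512]
contact_force: [0.5, -0.2, 0.1]
opening: 0.499
```

Call:
servo_tool(deltas=[[[0,0,0,0],[0,0,0,0],[0,0,0,0],[0,0,0,0],[0,0,0,0]]], claw=-1, force=30)

```text
time: 5.3
eef_pos: [0.4648, 0.0858, 0.0162]
tcp_rot: [-0.487, 0.512, 0.487, 0.513]
contact_force: [-0.7, -0.5, -0.3]
opening: -0.002
```

```bash
python3 - <<'E'
from h import *
s=read_camera("scene");t=read_camera("top")
b=cv2.resize(s[165:265,300:380],(480,600),interpolation=cv2.INTER_CUBIC)
p=get_state()["eef_pos"];print(p,proj("scene",p),proj("scene",p+[.02,0,0]),proj("scene",p+[0,0,.02]))
print((proj("scene",p)-[300,165])*6)
print(recognise("scene","board"))
cv2.imwrite("pics/g2.png",b)
E
```

```text
[0.46466698 0.08585638 0.01612884] [349.62302529 202.02618374] [348.83727932 206.44373178] [349.88237827 197.16837763]
[297.73815172 222.15710246]
[{'at': [0.5588, 0.0883, 0.031], 'p': 0.81}]
```

View pics/g2.png

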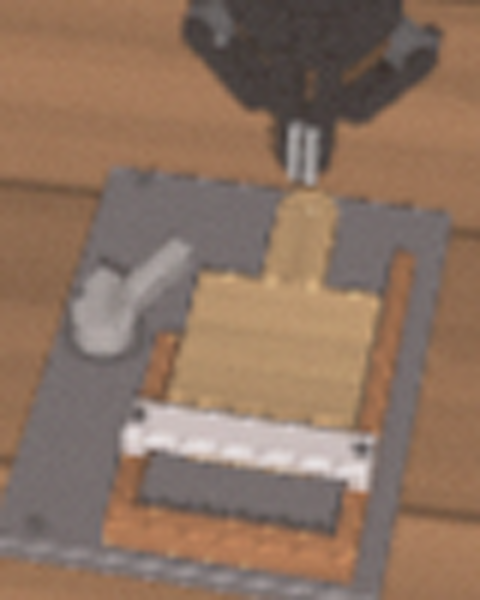

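The fingers shut on nothing. In the picture they end at crop (302,185), level with the neck end at (308,190) and about 6 px above where the TCP should project (298,222). The tips are therefore either above the neck or behind its end, so I'll probe downwards gently.

Call:
servo_tool(deltas=[[[0,0,-0.01,0],[0,0,-0.02,0],[0,0,-0.03,0],[0,0,-0.04,0],[0,0,-0.04,0]]])

```text
time: 5.95
eef_pos: [0.4644, 0.0858, 0.0118]
tcp_rot: [-0.487, 0.513, 0.487, 0.512]
contact_force: [-0.5, -0.0, -0.3]
opening: -0.002
```

Call:
servo_tool(deltas=[[[0,0,-0.01,0],[0,0,-0.015,0],[0,0,-0.02,0],[0,0,-0.02,0],[0,0,-0.02,0]]])

```text
time: 6.45
eef_pos: [0.4647, 0.0858, 0.01]
tcp_rot: [-0.487, 0.512, 0.487, 0.512]
contact_force: [0.5, 0.6, 0.6]
opening: -0.001
```

Call:
servo_tool(deltas=[[[0,0,-0.01,0],[0,0,-0.02,0],[0,0,-0.03,0],[0,0,-0.03,0],[0,0,-0.03,0]]])

```text
time: 6.95
eef_pos: [0.4646, 0.0858, 0.007]
tcp_rot: [-0.487, 0.512, 0.487, 0.512]
contact_force: [0.2, 0.1, -0.4]
opening: -0.001
```

```bash
python3 - <<'E'
from h import *
k=calibration("scene");print({a:np.round(b,3).tolist() for a,b in k.items()}); 
R=np.array(k["R"]);print("cam",-R.T@np.array(k["t"]))
k=calibration("top");R=np.array(k["R"]);print("topcam",-R.T@np.array(k["t"]));print(np.round(R,3).tolist())
# robot base top hints
print(proj("scene",[0,0,0]),proj("top",[0,0,0]))
s=get_state();print(s["qpos"],s["contact_force"],s["eef_pos"])
E
```

```text
{'intrinsics': [[461.959, 0.0, 317.862], [0.0, 461.959, 205.141], [0.0, 0.0, 1.0]], 'R': [[-0.168, 0.986, -0.008], [0.673, 0.109, -0.731], [-0.72, -0.128, -0.682]], 't': [0.091, -0.32, 1.769]}
cam [1.50433375 0.17236323 0.97382898]
topcam [ 0.2617     -0.02503842  1.33295723]
[[0.112, -0.994, 0.005], [-0.973, -0.111, -0.203], [0.202, 0.017, -0.979]]
[341.59269165 121.56980503] [292.1189824  408.27909581]
[-3.25214170e-02  8.86093757e-02  2.18792863e+00 -2.39079862e-05
  8.65186672e-01 -1.55299063e+00] [ 0.20879702  0.07409469 -0.41519686] [0.46458744 0.08583377 0.00696006]
```

```bash
python3 - <<'E'
from h import *
s=read_camera("scene")
for u in (347,348,349,350,351,352,353): print(u,[tuple(int(c) for c in s[v,u]) [2] for v in range(184,206)])
g=cv2.imread("pics/g2.png");g=cv2.resize(g,(80,100),interpolation=cv2.INTER_AREA)
for u in (348,350,352): print("old",u,[int(g[v-165,u-300][2]) for v in range(184,206)])
b=cv2.resize(s[165:215,320:380],(720,600),interpolation=cv2.INTER_CUBIC);cv2.imwrite("pics/g3.png",b)
E
```

```text
347 [73, 73, 74, 73, 78, 83, 91, 86, 85, 87, 99, 134, 143, 132, 156, 157, 174, 171, 173, 171, 175, 173]
348 [70, 75, 76, 86, 126, 155, 158, 154, 158, 155, 158, 170, 168, 163, 174, 169, 172, 173, 172, 173, 170, 171]
349 [73, 73, 72, 90, 128, 146, 146, 141, 132, 137, 135, 134, 134, 150, 170, 162, 170, 168, 171, 167, 166, 166]
350 [66, 66, 70, 83, 102, 114, 122, 120, 112, 124, 133, 134, 137, 156, 175, 168, 166, 167, 167, 168, 165, 164]
351 [73, 68, 71, 77, 116, 159, 163, 164, 160, 164, 171, 172, 170, 163, 168, 179, 180, 166, 167, 169, 169, 169]
352 [77, 71, 75, 74, 103, 137, 140, 134, 135, 131, 129, 133, 148, 167, 169, 175, 178, 175, 174, 176, 171, 175]
353 [75, 73, 74, 74, 78, 83, 88, 84, 90, 73, 76, 88, 130, 165, 171, 173, 180, 176, 176, 175, 174, 174]
old 348 [72, 97, 132, 148, 148, 152, 151, 150, 151, 159, 157, 138, 132, 148, 173, 169, 173, 172, 171, 171, 172, 172]
old 350 [73, 96, 118, 121, 114, 117, 125, 122, 117, 126, 133, 125, 141, 176, 176, 171, 168, 167, 168, 167, 167, 167]
old 352 [72, 76, 113, 143, 138, 137, 138, 135, 135, 139, 153, 149, 146, 177, 175, 177, 179, 172, 173, 173, 173, 176]
```

View pics/g3.png

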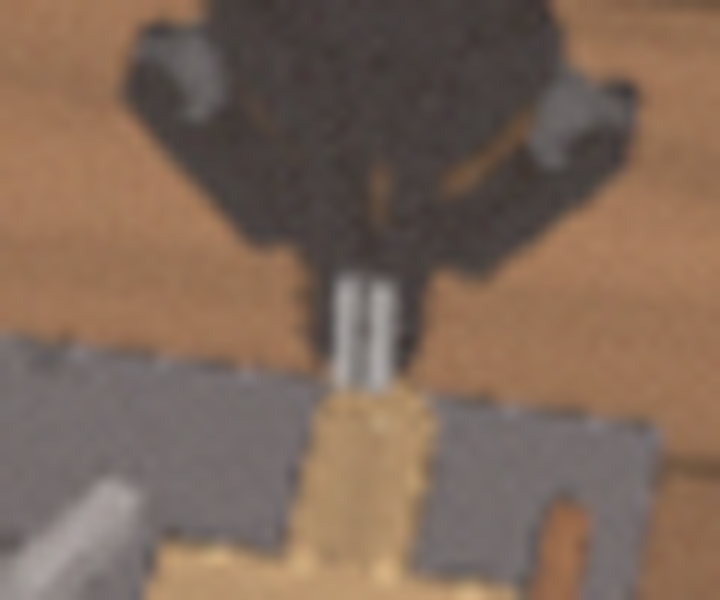

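The strips end at about (363,388) in the crop, right at the neck end (375,392). That doesn't tell me whether they are above it or behind it. I'll lift 10 mm, push forward and compare.

Call:
servo_tool(deltas=[[[0,0,0.1,0],[0,0,0.1,0],[0.1,0,0.1,0],[0.2,-0.01,0.1,0],[0.2,-0.01,0.1,0]]])

```text
time: 7.5
eef_pos: [0.4867, 0.0846, 0.0175]
tcp_rot: [-0.488, 0.512, 0.487, 0.513]
contact_force: [-0.3, 0.1, 0.8]
opening: 0.002
```

```bash
python3 - <<'E'
from h import *
s=read_camera("scene");b=read_camera("top")
print(get_state()["eef_pos"],proj("scene",get_state()["eef_pos"]))
b=cv2.resize(s[170:220,320:380],(720,600),interpolation=cv2.INTER_CUBIC);cv2.imwrite("pics/g4.png",b)
print(recognise("scene","board"))
E
```

```text
[0.48494086 0.08475347 0.0168476 ] [348.4730603  206.29166892]
[{'at': [0.5619, 0.0865, 0.0312], 'p': 0.9}, {'at': [0.5123, 0.3869, 0.0877], 'p': 0.56}]
```

View pics/g4.png

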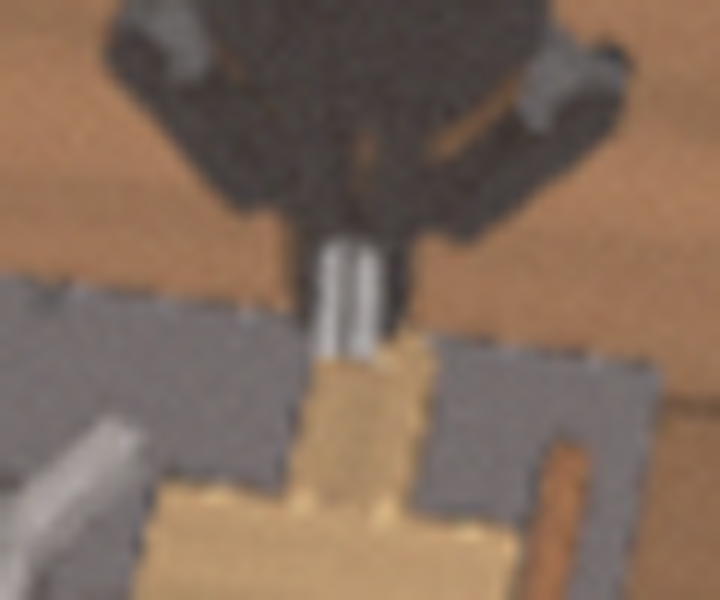

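The strips now overlap the neck, ending at crop (348,358), while the neck end shows beside them at (420,335). The board has not moved, so the tips are above the neck, about 25 mm higher than reported. I'll probe down in small steps to find the neck's top.

Call:
servo_tool(deltas=[[[0,0,-0.04,0],[0,0,-0.08,0],[0,0,-0.09,0],[0,0,-0.1,0],[0,0,-0.1,0]]])

```text
time: 8.15
eef_pos: [0.4844, 0.0848, 0.0068]
tcp_rot: [-0.487, 0.513, 0.487, 0.512]
contact_force: [-0.2, -0.2, -0.4]
opening: -0.004
```

Call:
servo_tool(deltas=[[[0,0,-0.01,0],[0,0,-0.02,0],[0,0,-0.03,0],[0,0,-0.03,0],[0,0,-0.03,0]]])

```text
time: 8.65
eef_pos: [0.4846, 0.0848, 0.004]
tcp_rot: [-0.487, 0.512, 0.487, 0.512]
contact_force: [-0.1, -0.7, 0.7]
opening: -0.001
```

Call:
servo_tool(deltas=[[[0,0,-0.01,0],[0,0,-0.02,0],[0,0,-0.02,0],[0,0,-0.02,0],[0,0,-0.02,0]]])

```text
time: 9.15
eef_pos: [0.4846, 0.0848, 0.002]
tcp_rot: [-0.487, 0.512, 0.487, 0.512]
contact_force: [-0.5, 0.0, 0.1]
opening: 0.0
```

Call:
servo_tool(deltas=[[[0,0,-0.01,0],[0,0,-0.015,0],[0,0,-0.02,0],[0,0,-0.02,0],[0,0,-0.02,0]]])

```text
time: 9.65
eef_pos: [0.4846, 0.0848, -0.0]
tcp_rot: [-0.487, 0.512, 0.487, 0.512]
contact_force: [0.8, 0.1, 0.4]
opening: 0.002
```

Call:
servo_tool(deltas=[[[0,0,-0.01,0],[0,0,-0.015,0],[0,0,-0.02,0],[0,0,-0.02,0],[0,0,-0.02,0]]])

```text
time: 10.15
eef_pos: [0.4846, 0.0848, -0.002]
tcp_rot: [-0.487, 0.512, 0.487, 0.512]
contact_force: [0.2, -0.2, -0.7]
opening: 0.005
```

Call:
servo_tool(deltas=[[[0,0,-0.01,0],[0,0,-0.015,0],[0,0,-0.02,0],[0,0,-0.02,0],[0,0,-0.02,0]]])

```text
time: 10.65
eef_pos: [0.4846, 0.0848, -0.004]
tcp_rot: [-0.487, 0.512, 0.487, 0.512]
contact_force: [-0.5, -0.3, -0.1]
opening: -0.001
```

Call:
servo_tool(deltas=[[[0,0,-0.01,0],[0,0,-0.015,0],[0,0,-0.02,0],[0,0,-0.02,0],[0,0,-0.02,0]]])

```text
time: 11.15
eef_pos: [0.4846, 0.0848, -0.006]
tcp_rot: [-0.487, 0.512, 0.487, 0.512]
contact_force: [0.6, 0.3, 0.3]
opening: -0.001
```

```bash
python3 - <<'E'
from h import *
s=read_camera("scene")
p=get_state()["eef_pos"];print(p,proj("scene",p))
b=cv2.resize(s[170:220,320:380],(720,600),interpolation=cv2.INTER_CUBIC);cv2.imwrite("pics/g5.png",b)
for u in (346,347,348,349,350,351,352): print(u,[int(s[v,u,2])-int(s[v,u,0]) for v in range(186,212)])
E
```

```text
[ 0.48465605  0.08483138 -0.0059677 ] [348.22943563 211.66955281]
346 [11, 9, 11, 10, 6, 10, 8, 9, 7, 10, 8, 5, 4, 8, 6, 5, 8, 23, 44, 62, 69, 66, 71, 70, 72, 73]
347 [11, 8, 10, 11, 11, 9, 10, 9, 10, 6, 7, 6, 5, 6, 6, 6, 6, 10, 21, 54, 68, 69, 69, 68, 66, 62]
348 [12, 14, 12, 13, 12, 12, 13, 12, 10, 10, 7, 8, 6, 7, 8, 7, 5, 6, 15, 47, 68, 67, 68, 68, 66, 65]
349 [12, 18, 19, 24, 27, 21, 17, 14, 13, 7, 7, 6, 9, 7, 6, 9, 7, 8, 13, 39, 67, 65, 66, 65, 65, 67]
350 [17, 26, 27, 22, 24, 17, 9, 12, 13, 8, 6, 7, 6, 7, 9, 6, 6, 8, 10, 32, 66, 65, 68, 67, 66, 69]
351 [14, 18, 19, 11, 13, 13, 9, 10, 12, 9, 7, 5, 6, 4, 6, 8, 8, 18, 38, 53, 68, 68, 69, 67, 69, 75]
352 [13, 12, 9, 10, 10, 9, 8, 10, 10, 9, 10, 9, 9, 8, 8, 8, 7, 38, 67, 70, 70, 71, 70, 69, 71, 78]
```

Call:
servo_tool(deltas=[[[0,0,-0.005,0],[0,0,-0.01,0],[0,0,-0.015,0],[0,0,-0.02,0],[0,0,-0.02,0]]])

```text
time: 11.7
eef_pos: [0.4845, 0.0849, -0.0081]
tcp_rot: [-0.487, 0.512, 0.487, 0.512]
contact_force: [1.1, 0.3, -0.1]
opening: 0.001
```

Call:
servo_tool(deltas=[[[0,0,-0.005,0],[0,0,-0.01,0],[0,0,-0.015,0],[0,0,-0.02,0],[0,0,-0.02,0]]])

```text
time: 12.2
eef_pos: [0.4846, 0.0848, -0.0083]
tcp_rot: [-0.487, 0.513, 0.488, 0.512]
contact_force: [-6.0, -0.0, 13.0]
opening: 0.005
```

Contact came at a reported z of −0.008, where the neck top is at 0.030. The real tips therefore stand about 38 mm above the reported z here. I'll lift, half-open, shift and go down to the neck using that offset.

Call:
servo_tool(deltas=[[[0,0,0.1,0],[-0.12,0.03,0.15,0],[-0.12,0.03,0.15,0],[-0.12,0.03,0.15,0],[-0.12,0.03,0.15,0]]], claw=0.0)

```text
time: 12.7
eef_pos: [0.4729, 0.0878, 0.0049]
tcp_rot: [-0.487, 0.512, 0.487, 0.512]
contact_force: [-1.0, -0.3, -1.1]
opening: 0.494
```

Call:
servo_tool(deltas=[[[0,0,-0.08,0],[0,0,-0.16,0],[0,0,-0.2,0],[0,0,-0.22,0],[0,0,-0.22,0]]])

```text
time: 13.2
eef_pos: [0.4721, 0.0878, -0.0177]
tcp_rot: [-0.487, 0.513, 0.488, 0.512]
contact_force: [0.7, -0.4, 0.3]
opening: 0.505
```

Call:
servo_tool(deltas=[[[0,0,-0.02,0],[0,0,-0.04,0],[0,0,-0.06,0],[0,0,-0.08,0],[0,0,-0.08,0]]])

```text
time: 13.7
eef_pos: [0.4724, 0.0879, -0.0253]
tcp_rot: [-0.487, 0.513, 0.487, 0.512]
contact_force: [-0.2, -0.2, -0.4]
opening: 0.5
```

Call:
servo_tool(deltas=[[[0,0,0,0],[0,0,0,0],[0,0,0,0],[0,0,0,0],[0,0,0,0]]], claw=-1, force=25)

```text
time: 14.2
eef_pos: [0.4728, 0.0878, -0.0249]
tcp_rot: [-0.487, 0.512, 0.487, 0.513]
contact_force: [1.1, -0.0, -0.3]
opening: 0.343
```

Grasp confirmed: the opening of 0.343 is about 29 mm, matching the 30 mm neck. Now I'll slide the board home.

Call:
servo_tool(deltas=[[[0.08,0,0,0],[0.16,-0.01,0,0],[0.24,-0.01,0,0],[0.32,-0.01,0,0],[0.38,-0.02,0,0]]])

```text
time: 14.7
eef_pos: [0.5114, 0.0859, -0.0249]
tcp_rot: [-0.487, 0.512, 0.487, 0.512]
contact_force: [-3.5, 0.5, 4.7]
opening: 0.343
```

Call:
servo_tool(deltas=[[[0.01,0,0,0],[0.02,0,0,0],[0.03,0,0,0],[0.04,0,0,0],[0.05,0,0,0]]])

```text
time: 15.2
eef_pos: [0.5152, 0.086, -0.0249]
tcp_rot: [-0.487, 0.513, 0.488, 0.512]
contact_force: [-3.6, 0.6, 3.7]
opening: 0.348
```

Call:
servo_tool(deltas=[[[0.01,0,0,0],[0.02,0,0,0],[0.03,0,0,0],[0.03,0,0,0],[0.03,0,0,0]]])

```text
time: 15.7
eef_pos: [0.5186, 0.086, -0.0249]
tcp_rot: [-0.487, 0.512, 0.487, 0.512]
contact_force: [-3.4, 1.1, 4.0]
opening: 0.343
```

Call:
servo_tool(deltas=[[[0.01,0,0,0],[0.02,0,0,0],[0.02,0,0,0],[0.02,0,0,0],[0.02,0,0,0]]])

```text
time: 16.2
eef_pos: [0.5206, 0.086, -0.0249]
tcp_rot: [-0.487, 0.512, 0.487, 0.512]
contact_force: [-3.7, 0.7, 4.7]
opening: 0.346
```

Call:
servo_tool(deltas=[[[0.01,0,0,0],[0.02,0,0,0],[0.02,0,0,0],[0.02,0,0,0],[0.02,0,0,0]]])

```text
time: 16.7
eef_pos: [0.5212, 0.0859, -0.0249]
tcp_rot: [-0.486, 0.513, 0.488, 0.511]
contact_force: [-7.4, -0.0, 9.8]
opening: 0.344
```

The board stalled after 48.5 mm with the force rising, so it is home. I'll relax, release and lift.

Call:
servo_tool(deltas=[[[-0.02,0,0,0],[-0.02,0,0,0],[-0.02,0,0,0],[-0.02,0,0,0],[-0.02,0,0,0]]], claw=-0.1)

```text
time: 17.2
eef_pos: [0.5208, 0.0858, -0.0251]
tcp_rot: [-0.487, 0.512, 0.487, 0.512]
contact_force: [-0.9, 0.2, -0.6]
opening: 0.452
```

Call:
servo_tool(deltas=[[[0,0,0.1,0],[0,0,0.3,0],[0,0,0.6,0],[0,0,1,0],[0,0,1,0]]])

```text
time: 17.7
eef_pos: [0.5257, 0.0858, 0.0822]
tcp_rot: [-0.491, 0.509, 0.484, 0.516]
contact_force: [1.6, 0.4, 0.5]
opening: 0.451
```

Call:
servo_tool(deltas=[[[0.1,-0.4,0.1,-0.1],[0.2,-0.8,0.2,-0.2],[0.3,-1,0.3,-0.3],[0.3,-1,0.4,-0.4],[0.3,-1,0.4,-0.5]]])

```text
time: 18.2
eef_pos: [0.5519, -0.0154, 0.1168]
tcp_rot: [-0.264, 0.655, 0.262, 0.657]
contact_force: [-0.1, 0.3, -0.8]
opening: 0.448
```

Call:
servo_tool(deltas=[[[0.1,-0.4,0,-0.09],[0.2,-0.8,0,-0.18],[0.3,-1,0,-0.27],[0.4,-1,0,-0.36],[0.4,-1,0,-0.45]]])

```text
time: 18.7
eef_pos: [0.5914, -0.1153, 0.115]
tcp_rot: [-0.02, 0.707, 0.02, 0.707]
contact_force: [-0.3, -0.4, 0.1]
opening: 0.451
```

Call:
servo_tool(deltas=[[[0.1,-0.4,0,-0.06],[0.2,-0.8,0,-0.12],[0.3,-1,0,-0.12],[0.3,-1,0,-0.12],[0.3,-1,0,-0.12]]], claw=0.0)

```text
time: 19.2
eef_pos: [0.6202, -0.214, 0.1145]
tcp_rot: [0.045, 0.706, -0.044, 0.705]
contact_force: [-0.2, 0.4, -0.9]
opening: 0.497
```

Call:
servo_tool(deltas=[[[0,-0.3,-0.1,0],[0,-0.33,-0.3,0],[0,-0.33,-0.4,0],[0,-0.33,-0.4,0],[0,-0.33,-0.4,0]]])

```text
time: 19.7
eef_pos: [0.6206, -0.2459, 0.0751]
tcp_rot: [0.044, 0.706, -0.043, 0.706]
contact_force: [-0.5, -1.2, 0.0]
opening: 0.5
```

```bash
python3 - <<'E'
from h import *
t=read_camera("top");s=read_camera("scene")
a=cv2.resize(s[170:270,300:390],(400,444),interpolation=cv2.INTER_CUBIC)
b=cv2.resize(s[180:260,195:267],(400,444),interpolation=cv2.INTER_CUBIC)
p=get_state();print(p["time"],p["eef_pos"],p["tcp_rot"],p["qpos"])
e=p["eef_pos"]
for dz in (0,.038): print((proj("scene",e+[0,0,dz])-[195,180])*5.55+[400,0],proj("top",e+[0,0,dz]))
cv2.imwrite("pics/k1.png",np.hstack([a,b]))
cv2.imwrite("pics/k1top.png",t)
E
```

```text
19.8 [ 0.62131646 -0.24662538  0.07623826] [ 0.04349381  0.70521159 -0.04398962  0.70629301] [-5.29413027e-01  3.81414258e-01  1.67941922e+00  7.17952858e-05
  1.07907792e+00 -4.05647528e-01]
[574.8445379 170.3650062] [418.15501086 165.06389528]
[563.95768778 115.16261101] [421.20960242 161.08528798]
```

View pics/k1.png

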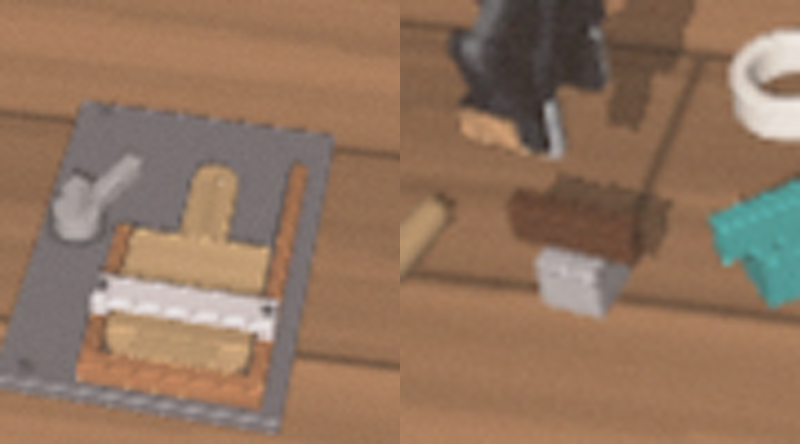

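The left half shows the board home, with its far end just short of the stop at (175,365). On the right, the front finger's tip is at about (540,153), with the key bar's front face centred at (577,222). The key needs about +8 mm in y. I'll lower to just above the bar and look again.

Call:
servo_tool(deltas=[[[0,0.04,-0.1,-0.02],[0,0.08,-0.2,-0.02],[0,0.08,-0.3,-0.02],[0,0.08,-0.38,-0.02],[0,0.08,-0.38,-0.02]]])

```text
time: 20.3
eef_pos: [0.6195, -0.2385, 0.035]
tcp_rot: [0.056, 0.706, -0.055, 0.704]
contact_force: [0.5, -0.4, -0.2]
opening: 0.497
```

```bash
python3 - <<'E'
from h import *
t=read_camera("top");s=read_camera("scene")
b=cv2.resize(s[190:250,200:260],(600,600),interpolation=cv2.INTER_CUBIC)
p=get_state();e=p["eef_pos"];print(e)
for d in ([0,0,0],[0,0,.038],[.028,-.004,.042]): print((proj("scene",e+d)-[200,190])*10)
for X in ([.625,-.247,.058],[.625,-.247,0]): print("keytop",(proj("scene",X)-[200,190])*10)
cv2.imwrite("pics/k2.png",b)
E
```

```text
[ 0.62050487 -0.23922094  0.03668436]
[310.25185117 307.33123869]
[291.93696132 211.89846146]
[245.08352781 268.87905084]
keytop [268.89418727 262.10412077]
keytop [297.05183241 403.83720219]
```

View pics/k2.png

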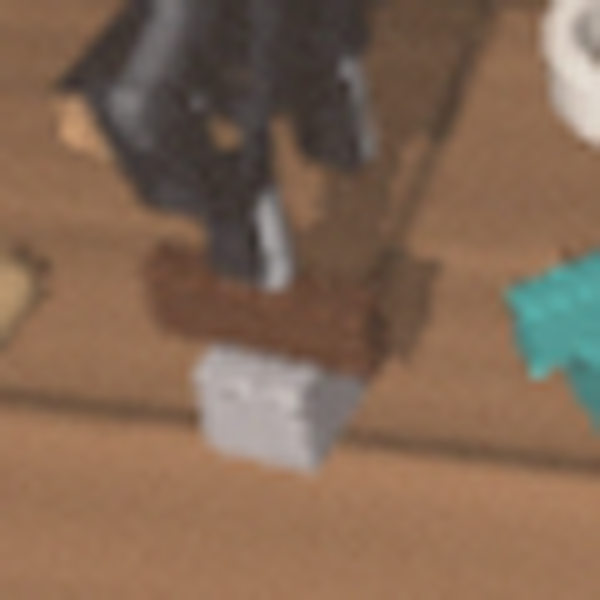

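Front fingertip is at about (252,279) and the rear one at (337,160), so the jaw centre is (294,219). The bar is centred near (270,272). The jaws straddle the bar and need −7 mm in y and +3 mm in x. I'll go down and close.

Call:
servo_tool(deltas=[[[0.03,-0.07,0,0],[0.03,-0.07,-0.1,0],[0.03,-0.07,-0.2,0],[0.03,-0.07,-0.28,0],[0.03,-0.07,-0.3,0]]])

```text
time: 20.9
eef_pos: [0.6222, -0.2454, 0.0046]
tcp_rot: [0.056, 0.706, -0.055, 0.704]
contact_force: [0.2, 1.1, 0.3]
opening: 0.498
```

Call:
servo_tool(deltas=[[[0,0,-0.02,0],[0,0,-0.04,0],[0,0,-0.06,0],[0,0,-0.08,0],[0,0,-0.08,0]]])

```text
time: 21.4
eef_pos: [0.6235, -0.2461, -0.0011]
tcp_rot: [0.055, 0.705, -0.055, 0.705]
contact_force: [-1.3, 0.2, -0.2]
opening: 0.503
```

Call:
servo_tool(deltas=[[[0,0,0,0],[0,0,0,0],[0,0,0,0],[0,0,0,0],[0,0,0,0]]], claw=-1, force=60)

```text
time: 21.9
eef_pos: [0.6237, -0.2462, -0.0009]
tcp_rot: [0.055, 0.705, -0.055, 0.705]
contact_force: [0.1, -0.6, -0.5]
opening: 0.15
```

Gripped: the opening of 0.15 is about 13 mm, and the bar is 14 mm. I'll lift, carry the key to above the drive and turn it to the drive's yaw.

Call:
servo_tool(deltas=[[[0,0,0.1,0],[0,0,0.3,0],[0,0,0.6,0],[0,0,0.9,0],[0,0,1,0]]])

```text
time: 22.4
eef_pos: [0.6256, -0.2473, 0.1036]
tcp_rot: [0.054, 0.703, -0.056, 0.707]
contact_force: [0.9, -0.1, -1.2]
opening: 0.15
```

Call:
servo_tool(deltas=[[[-0.1,0.3,0,-0.04],[-0.2,0.6,0,-0.08],[-0.3,0.9,0,-0.12],[-0.3,1,0,-0.16],[-0.3,1,0,-0.2]]])

```text
time: 22.9
eef_pos: [0.5923, -0.1438, 0.0978]
tcp_rot: [0.165, 0.689, -0.165, 0.687]
contact_force: [-0.0, -0.4, -1.6]
opening: 0.151
```

Call:
servo_tool(deltas=[[[-0.1,0.3,0,-0.015],[-0.2,0.6,0,-0.015],[-0.3,0.9,0,-0.015],[-0.43,1,0,-0.015],[-0.43,1,0,-0.015]]])

```text
time: 23.4
eef_pos: [0.5483, -0.0442, 0.0976]
tcp_rot: [0.172, 0.687, -0.172, 0.685]
contact_force: [-0.1, -0.3, -3.8]
opening: 0.15
```

Call:
servo_tool(deltas=[[[0,0.3,0,0],[0,0.47,-0.05,0],[0,0.47,-0.1,0],[0,0.47,-0.15,0],[0,0.47,-0.15,0]]])

```text
time: 23.9
eef_pos: [0.55, -0.0, 0.0827]
tcp_rot: [0.173, 0.686, -0.173, 0.685]
contact_force: [-0.0, -0.5, -2.3]
opening: 0.149
```

```bash
python3 - <<'E'
from h import *
t=read_camera("top");s=read_camera("scene")
p=get_state();e=p["eef_pos"];print(p["time"],e,p["tcp_rot"],p["opening"])
b=cv2.resize(s[160:230,290:350],(514,600),interpolation=cv2.INTER_CUBIC)
a=cv2.resize(t[150:220,275:345],(280,300),interpolation=cv2.INTER_CUBIC)
cv2.imwrite("pics/d1.png",np.hstack([b,np.vstack([a,a*0])]))
E
```

```text
24.0 [ 5.50640275e-01 -1.25374086e-04  8.36731956e-02] [ 0.1732325   0.68572179 -0.17340383  0.68535191] 0.14610461658379237
```

View pics/d1.png

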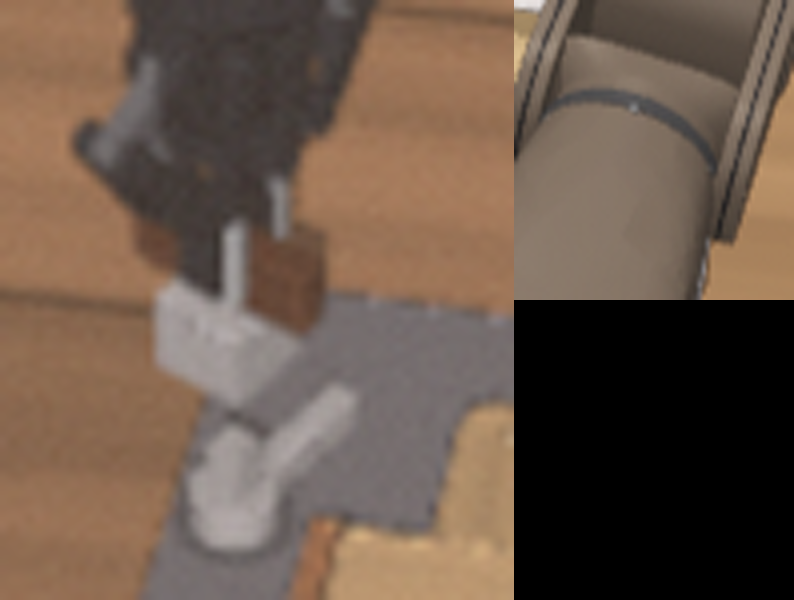

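The key hub hangs with bottom corners at about (158,362), (237,405) and (303,350), above the drive, whose top is near (235,422). That is 11 pictures viewed, so from here I'll measure numerically, fitting the hub outline and the drive outline in the same camera.

```bash
python3 - <<'E'
from h import *
s=np.mean([read_camera("scene").astype(float) for _ in range(3)],0);np.save("d1.npy",s)
g=s.mean(2);ch=s[...,2]-s[...,0]
print("     "+" ".join("%3d"%u for u in range(305,333)))
for v in range(190,227): print(v," ".join("%3d"%g[v,u] if ch[v,u]<25 else "  ." for u in range(305,333)))
k=get_state()["eef_pos"];print(k)
E
```

```text
305 306 307 308 309 310 311 312 313 314 315 316 317 318 319 320 321 322 323 324 325 326 327 328 329 330 331 332
190   .   .   .   .   .   .  66  65  66  65  63 136 151 113   .   .   .   .   .   .   .   .   .   .   .   .   .   .
191   .   .   .   .   .   .  68  66  63  63  63 136 153 112   .   .   .   .   .   .   .   .   .   .   .   .   .   .
192   .   .   .   .   .   .  94  68  64  64  63 136 152 115   .   .   .   .   .   .   .   .   .   .   .   .   .   .
193   .   .   .   .   . 163 135 104  78  65  63 137 152 115   .   .   .   .   .   .   .   .   .   .   .   .   .   .
194   .   .   . 166 174 166 162 148 126 103 102 145 145 105   .   .   .   .   .   .   .   .   . 100 102 100 101   .
195   .   .   . 137 164 166 164 166 160 149 151 158 133   .   .   .   .   .   .   .   .   .   . 103 111 112 112 112
196   .   .   . 138 154 154 160 163 163 162 160 160 148 127 104   .   .   .   .   .   .   .   . 106 113 110 111 112
197   .   .   . 142 155 155 149 151 159 160 162 162 158 161 141 118   .   .   .   .   .   .  97 108 112 112 112 112
198   .   .   . 141 156 155 153 154 152 150 162 159 158 166 
[... 2650 characters left out ...]
6 164 167 168 167 161 152 132 105  93 105  92   .   .   .   .   .   .   .
222   .   .   .   . 112 107  96 103 131 159 165 170 170 166 160 145 118 100  95 107   .   .   .   .   .   .   .   .
223   .   .   .   . 110 108  98  95 106 139 150 153 153 153 144 121 101  96 102 111   .   .   .   .   .   .   .   .
224   .   .   . 106 113 113 108 104  97  98 103 111 113 110 102  97 101 103 109 111   .   .   .   .   .   .   .   .
225   .   .   . 105 112 111 111 113 112 105 104 101 102 102 103 104 111 113 112 105   .   .   .   .   .   .   .   .
226   .   .   . 110 113 111 112 113 113 113 111 112 109 112 113 114 112 111 111   .   .   .   .   .   .   .   .   .
[5.50958411e-01 2.19344242e-04 8.43114524e-02]
```

```bash
python3 - <<'E'
from h import *
def f(half,z,obs,x0):
    # obs: (corner idx, which coords, val); corners order: front (toward cam), left(image)
    def r(p):
        c,s=np.cos(p[2]),np.sin(p[2]);o=[]
        for (a,b),u,v in obs:
            q=proj("scene",[p[0]+half*(c*a-s*b),p[1]+half*(s*a+c*b),z])
            if u is not None:o.append(q[0]-u)
            if v is not None:o.append(q[1]-v)
        return o
    q=least_squares(r,x0);return q.x,q.fun
for y0 in (-.494,):
  # corners in local frame: with yaw -.49, front corner toward +x cam: (1,1); image-left (-y): (1,-1)
  for dz in (-.004,0):
    k=f(.017,.0852+dz,[((1,1),317.05,206.6),((1,-1),307.7,201.8)],[.55,0,y0])
    d=f(.007,.030+dz,[((1,1),317.65,218.3),((1,-1),313.85,None)],[.55,0,y0])
    print(dz,"hub",k[0].round(4),np.round(k[1],2),"drive",d[0].round(4),np.round(d[1],2),"d-hub",(d[0]-k[0])[:2].round(4))
    for yw in (-.55,-.49,-.43):
        r=lambda p:[*(proj("scene",[p[0]+.0099*np.cos(yw+.785),p[1]+.0099*np.sin(yw+.785),.030+dz])-[317.65,218.3])]
        print(yw,least_squares(r,[.55,0]).x.round(4))
E
```

```text
-0.004 hub [ 0.5462 -0.0036 -0.4845] [ 0.05  0.05 -0.05 -0.05] drive [ 5.506e-01  1.000e-04 -4.809e-01] [ 0.  0. -0.] d-hub [0.0044 0.0037]
-0.55 [0.5504 0.0007]
-0.49 [5.505e-01 2.000e-04]
-0.43 [ 5.507e-01 -4.000e-04]
0 hub [ 0.5504 -0.0028 -0.4863] [ 0.06  0.07 -0.06 -0.07] drive [ 0.5545  0.0008 -0.4864] [0. 0. 0.] d-hub [0.0041 0.0036]
-0.55 [0.5544 0.0015]
-0.49 [0.5545 0.0009]
-0.43 [5.547e-01 3.000e-04]
```

Both yaws agree at −0.485. The hub needs +4.2 mm in x and +3.7 mm in y. I'll apply that, lower to just above the drive's top and re-measure.

Call:
servo_tool(deltas=[[[0.02,0.02,-0.05,0],[0.042,0.037,-0.1,0],[0.042,0.037,-0.18,0],[0.042,0.037,-0.25,0],[0.042,0.037,-0.26,0]]])

```text
time: 24.65
eef_pos: [0.5535, 0.0048, 0.0562]
tcp_rot: [0.173, 0.687, -0.173, 0.684]
contact_force: [-0.1, -0.4, -2.6]
opening: 0.147
```

Call:
servo_tool(deltas=[[[0,0,0,0],[0,0,0,0],[0,0,0,0],[0,0,0,0],[0,0,0,0]]])

```text
time: 25.15
eef_pos: [0.555, 0.0045, 0.0583]
tcp_rot: [0.173, 0.685, -0.173, 0.686]
contact_force: [0.8, -0.9, -2.3]
opening: 0.151
```

```bash
python3 - <<'E'
from h import *
s=np.mean([read_camera("scene").astype(float) for _ in range(3)],0);np.save("d2.npy",s)
g=s.mean(2);ch=s[...,2]-s[...,0]
print("     "+" ".join("%3d"%u for u in range(306,330)))
for v in range(196,221): print(v," ".join("%3d"%g[v,u] if ch[v,u]<25 else "  ." for u in range(306,330)))
k=get_state();print(k["eef_pos"],k["contact_force"],k["time"])
E
```

```text
306 307 308 309 310 311 312 313 314 315 316 317 318 319 320 321 322 323 324 325 326 327 328 329
196   .   .   .   .   .   .  68  65  64  64  62  94 140 133  94   .   .   .   .   .  80  82  84 102
197   .   .   .   .   .   .  70  65  67  64  64  94 141 132   .   .   .   .   .   .   .   .  81 102
198   .   .   .   .   .   .  70  65  65  65  62  95 142 135   .   .   .   .   .   .   .   .   . 102
199   .   .   .   .   .   .  72  63  67  65  63  95 142 133  94   .   .   .   .   .   .   .   . 101
200   .   .   .   .   .   . 107  78  66  65  62  94 141 134   .   .   .   .   .   .   .   .   .  99
201   .   .   .   .   . 155 151 125  94  70  61 103 144 135   .   .   .   .   .   .   .   .   . 101
202   .   .   .   . 150 164 160 159 141 118  99 128 153 129   .   .   .   .   .   .   .   .   . 102
203   .   .   .   . 147 171 168 161 159 158 146 151 163 128   .   .   .   .   .   .   .   .   . 102
204   .   .   .   . 143 165 168 168 162 164 159 159 159 151 132 106   .   .   .   .   .   .   . 112
205   .   .   .   . 151 154 146 159 166 168 162 162 162 162 160 138 113   .   .   .   .   . 117 141
206 
[... 873 characters left out ...]
38 132 121 114 112 113
215   .   .   .   .   . 108 137 154 158 154 157 151 143 139 136 148 142 132 126 120 113 112 114 114
216   .   .   .   .   . 106 145 158 157 155 156 150 140 139 148 155 134 122 107 108 113 113 113 112
217   .   .   .   .   .  97 142 160 159 157 156 150 144 148 153 158 130 106 110 113 113 113 110 114
218   .   .   .   . 104  96 136 161 157 156 158 153 151 154 159 157 120  93 106 113 113 112 111 113
219   .   .   .   . 100  95 118 148 160 162 162 161 162 157 164 146 107  95 105 113 108 104 102 104
220   .   .   .   .  97  94 123 146 163 168 168 170 168 160 154 139 108  94 102 105   .   .   .   .
[0.55487073 0.00453469 0.05814674] [-0.89203859  0.40310803 -2.12833876] 25.3
```

```bash
cat > r.py <<'E'
from h import *
SS=8
def render(polys,roi,bg):
    u0,v0,u1,v1=roi;im=cv2.resize(bg,None,fx=SS,fy=SS,interpolation=cv2.INTER_NEAREST)
    for P,val in polys:
        q=np.array([proj("scene",X) for X in P]);q=((q+.5-[u0,v0])*SS-.5)
        cv2.fillPoly(im,[np.round(q*16).astype(np.int32)],float(val),shift=4)
    return cv2.GaussianBlur(cv2.resize(im,None,fx=1/SS,fy=1/SS,interpolation=cv2.INTER_AREA),(0,0),.45)
def sq(x,y,yaw,h,z):
    c,s=np.cos(yaw),np.sin(yaw);return [[x+h*(c*a-s*b),y+h*(s*a+c*b),z] for a,b in((1,1),(1,-1),(-1,-1),(-1,1))]
def box(x,y,yaw,h,z0,z1,A,B,C):
    b,t=sq(x,y,yaw,h,z0),sq(x,y,yaw,h,z1)
    return [([b[1],b[0],t[0],t[1]],A),([b[0],b[3],t[3],t[0]],B),(t,C)]
E
python3 - <<'E'
from r import *
from scipy.optimize import minimize
dz=-.004
# drive: d1 frame, ROI rows 209..223
s=np.load("d1.npy").mean(2).astype(np.float32)
roi=(307,209,321,223);I=s[roi[1]:roi[3],roi[0]:roi[2]];W=np.ones_like(I);W[:5,11:]=0
def drv(p):
    x,y,yaw=p[:3];th=np.linspace(0,2*np.pi,40)
    disc=[[x+.0165*np.cos(a),y+.0165*np.sin(a),.030+dz] for a in th];low=[[a,b,.014+dz] for a,b,_ in disc]
    bar=[[x-.064*np.cos(yaw)*k-m*.006*np.sin(yaw),y-.064*np.sin(yaw)*k+m*.006*np.cos(yaw),.028+dz] for k,m in((0,1),(1,1),(1,-1),(0,-1))]
    return [(bar,158),(disc,166)]+box(x,y,yaw,.007,.030+dz,.048+dz,156,140,158)+box(x,y,yaw,.00475,.048+dz,.052+dz,156,140,155)
def c(p):
    R=render(drv(p),roi,np.full_like(I,110));
    m=W.copy();m[10:]=0
    return float((np.clip(np.abs(R-I),0,35)*m).sum()/m.sum())
best=min((minimize(c,[.5506+a,.0001+b,-.485],method="Nelder-Mead",options=dict(initial_simplex=[[.5506+a,b,-.485],[.5526+a,b,-.485],[.5506+a,b+.002,-.485],[.5506+a,b,-.4]],maxiter=150)) for a in(-.002,.002) for b in(-.002,.002)),key=lambda r:r.fun)
print("drive",best.x.round(4),best.fun)
# hub in both frames, compare left/right faces only where rendered or chroma bg
for n,zb in(("d1",.0852),("d2",.0590)):
    S=np.load(n+".npy");g=S.mean(2).astype(np.float32);ch=S[...,2]-S[...,0]
    G=np.where(ch>25,100,g).astype(np.float32);roi2=(304,192,324,208) if n=="d1" else(305,201,322,212)
    J=G[roi2[1]:roi2[3],roi2[0]:roi2[2]]
    def c2(p):
        x,y,yaw=p;P=box(x,y,yaw,.017,zb+dz,zb+.032+dz,155,140,163)[:2]
        R=render(P,roi2,np.full_like(J,105));t=np.array([proj("scene",X)[1] for X in sq(x,y,yaw,.017,zb+dz+.022)]).min()
        m=np.zeros_like(J);m[max(0,int(t)-roi2[1]+2):]=1
        if n=="d2":m[8:,8:]=m[8:,8:]*(R[8:,8:]>130)
        return float((np.clip(np.abs(R-J),0,35)*m).sum()/m.sum())
    x0=(.5465,-.0033) if n=="d1" else(.5506,.0005)
    b=min((minimize(c2,[x0[0]+a,x0[1]+e,-.485],method="Nelder-Mead",options=dict(initial_simplex=[[x0[0]+a,x0[1]+e,-.485],[x0[0]+a+.002,x0[1]+e,-.485],[x0[0]+a,x0[1]+e+.002,-.485],[x0[0]+a,x0[1]+e,-.42]],maxiter=150)) for a in(-.002,.002) for e in(-.002,.002)),key=lambda r:r.fun)
    print(n,"hub",b.x.round(4),b.fun)
print("disc u",[ (y,proj("scene",[.5506,y,.026]).round(2)) for y in(-.001,0,.001)])
E
```

```text
Traceback (most recent call last):
  File "r.py", line 6, in render
    q=np.array([proj("scene",X) for X in P]);q=((q+.5-[u0,v0])*SS-.5)
                ~~~~^^^^^^^^^^^
  File "h.py", line 4, in proj
    k=calibration(c);p=k["intrinsics"]@(np.array(k["R"])@np.array(X,float)+k["t"]);return p[:2]/p[2]
ValueError: time passes only in moves, steps and waits
```

```bash
sed -i 's/^from plant import \*/from plant import *\nimport functools\ncalibration=functools.lru_cache(calibration)/' h.py
cat > fit.py <<'E'
from r import *
from scipy.optimize import minimize
dz=-.004
def nm(c,x0,y0):
    return min((minimize(c,[x0+a,y0+e,-.485],method="Nelder-Mead",options=dict(initial_simplex=[[x0+a,y0+e,-.485],[x0+a+.002,y0+e,-.485],[x0+a,y0+e+.002,-.485],[x0+a,y0+e,-.42]],maxiter=120)) for a in(-.002,.002) for e in(-.002,.002)),key=lambda r:r.fun)
s=np.load("d1.npy").mean(2).astype(np.float32)
roi=(307,209,321,223);I=s[roi[1]:roi[3],roi[0]:roi[2]];W=np.ones_like(I);W[:5,11:]=0;W[10:]=0
def drv(p):
    x,y,yaw=p;th=np.linspace(0,2*np.pi,40)
    disc=[[x+.0165*np.cos(a),y+.0165*np.sin(a),.030+dz] for a in th]
    bar=[[x-.064*np.cos(yaw)*k-m*.006*np.sin(yaw),y-.064*np.sin(yaw)*k+m*.006*np.cos(yaw),.028+dz] for k,m in((0,1),(1,1),(1,-1),(0,-1))]
    return [(bar,158),(disc,160)]+box(x,y,yaw,.007,.030+dz,.048+dz,156,140,158)+box(x,y,yaw,.00475,.048+dz,.052+dz,156,140,155)
def c(p):
    return float((np.clip(np.abs(render(drv(p),roi,np.full_like(I,110))-I),0,35)*W).sum()/W.sum())
b=nm(c,.5506,0.);print("drive",b.x.round(4),b.fun)
for n,zb,x0,roi2 in(("d1",.0852,(.5465,-.0033),(304,192,324,208)),("d2",.0590,(.5506,.0005),(305,201,322,212))):
    S=np.load(n+".npy");g=S.mean(2);ch=S[...,2]-S[...,0]
    J=np.where(ch>25,105,g).astype(np.float32)[roi2[1]:roi2[3],roi2[0]:roi2[2]]
    m=np.ones_like(J);m[:(6 if n=="d1" else 5)]=0;m[:10 if n=="d1" else 8,15:]=0
    if n=="d2":m[9:,9:]=0
    def c2(p):
        P=box(*p,.017,zb+dz,zb+.032+dz,155,140,163)[:2]
        return float((np.clip(np.abs(render(P,roi2,np.full_like(J,108))-J),0,35)*m).sum()/m.sum())
    b=nm(c2,*x0);print(n,"hub",b.x.round(4),b.fun)
print("disc u",[(y,proj("scene",[.5506,y,.026]).round(2)) for y in(-.001,0,.001)])
E
python3 fit.py
```

```text
drive [ 5.512e-01  3.000e-04 -6.022e-01] 4.2504777908325195
d1 hub [ 0.5464 -0.0023 -0.5058] 3.6767265796661377
d2 hub [ 0.5487  0.0019 -0.3817] 4.059096336364746
disc u [(-0.001, array([316.83, 215.92])), (0, array([317.17, 215.96])), (0.001, array([317.5, 216. ]))]
```

Estimates now agree to about 1 mm: hub (0.550, 0.001) and drive (0.551, 0.000). I'll nudge and start down, watching the force.

Call:
servo_tool(deltas=[[[0.01,-0.01,-0.02,0],[0.01,-0.01,-0.04,0],[0.01,-0.01,-0.06,0],[0.01,-0.01,-0.08,0],[0.01,-0.01,-0.09,0]]])

```text
time: 25.8
eef_pos: [0.5556, 0.0036, 0.0487]
tcp_rot: [0.173, 0.686, -0.173, 0.685]
contact_force: [-0.9, -0.4, 0.4]
opening: 0.148
```

Call:
servo_tool(deltas=[[[0,0,-0.01,0],[0,0,-0.02,0],[0,0,-0.03,0],[0,0,-0.03,0],[0,0,-0.03,0]]])

```text
time: 26.3
eef_pos: [0.556, 0.0033, 0.0467]
tcp_rot: [0.173, 0.686, -0.173, 0.686]
contact_force: [-3.0, -1.7, 4.4]
opening: 0.152
```

The hub is resting on the 14 mm ledge (bottom at about 0.048). I'll search small shifts under light pressure.

Call:
servo_tool(deltas=[[[0,-0.005,-0.01,0],[0,-0.01,-0.01,0],[0,-0.01,-0.01,0],[0,-0.015,-0.01,0],[0,-0.015,-0.01,0]]])

```text
time: 26.8
eef_pos: [0.5561, 0.0031, 0.0465]
tcp_rot: [0.174, 0.686, -0.172, 0.685]
contact_force: [-4.6, 1.5, 8.5]
opening: 0.147
```

```bash
python3 - <<'E'
from h import *
s=get_state();print(s["eef_pos"],s["contact_force"],s["wrist_torque"])
E
```

```text
[0.55611545 0.00306571 0.04649909] [-4.57120707  1.53850223  8.53482369] [ 0.36855878  0.91156639 -0.01929893]
```

Call:
servo_tool(deltas=[[[0,0,0.03,0],[0,0,0.03,0],[0,0,0.015,0],[0,0,0,0],[0,0,0,0]]])

```text
time: 27.3
eef_pos: [0.5563, 0.002, 0.0464]
tcp_rot: [0.173, 0.686, -0.173, 0.686]
contact_force: [-2.9, 1.6, 7.8]
opening: 0.147
```

Call:
servo_tool(deltas=[[[0.01,0,0.03,0],[0.015,0,0.03,0],[0.015,0,0.015,0],[0.015,0,0,0],[0.015,0,-0.005,0]]])

```text
time: 27.8
eef_pos: [0.557, 0.0024, 0.0465]
tcp_rot: [0.173, 0.687, -0.173, 0.685]
contact_force: [-7.5, 2.6, 12.9]
opening: 0.149
```

Call:
servo_tool(deltas=[[[-0.03,0,0.03,0],[-0.03,0,0.03,0],[-0.03,0,0.015,0],[-0.03,0,0,0],[-0.03,0,0,0]]])

```text
time: 28.3
eef_pos: [0.5539, 0.002, 0.0436]
tcp_rot: [0.173, 0.686, -0.173, 0.685]
contact_force: [0.5, 0.0, -2.9]
opening: 0.151
```

It dropped at x = 0.5539 with no contact force. Continue down.

Call:
servo_tool(deltas=[[[0,0,-0.01,0],[0,0,-0.02,0],[0,0,-0.03,0],[0,0,-0.04,0],[0,0,-0.05,0]]])

```text
time: 28.8
eef_pos: [0.5543, 0.0021, 0.0395]
tcp_rot: [0.173, 0.686, -0.173, 0.686]
contact_force: [0.1, 0.2, -1.8]
opening: 0.15
```

```bash
python3 - <<'E'
from h import *
s=get_state();print(s["eef_pos"],s["contact_force"],s["wrist_torque"])
E
```

```text
[0.55434982 0.00205036 0.03946496] [ 0.10030464  0.22080504 -1.82205442] [0.02568538 0.02679686 0.00372758]
```

Call:
servo_tool(deltas=[[[0,0,-0.02,0],[0,0,-0.04,0],[0,0,-0.06,0],[0,0,-0.08,0],[0,0,-0.08,0]]])

```text
time: 29.3
eef_pos: [0.554, 0.0021, 0.0311]
tcp_rot: [0.173, 0.686, -0.173, 0.685]
contact_force: [-0.6, -0.1, -1.7]
opening: 0.148
```

Call:
servo_tool(deltas=[[[0,0,-0.01,0],[0,0,-0.02,0],[0,0,-0.03,0],[0,0,-0.035,0],[0,0,-0.035,0]]])

```text
time: 29.8
eef_pos: [0.5545, 0.0021, 0.029]
tcp_rot: [0.173, 0.686, -0.173, 0.686]
contact_force: [-2.9, 1.4, 5.6]
opening: 0.146
```

Seated: z = 0.029 is exactly the expected depth, with 5.6 N of reaction. Now turn clockwise in steps.

Call:
servo_tool(deltas=[[[0,0,0.005,-0.05],[0,0,0.005,-0.1],[0,0,0.005,-0.15,0],[0,0,0.005,-0.2],[0,0,0.005,-0.2]]])

```text
invalid input
```

```bash
python3 - <<'E'
from h import *
s=get_state();print(s["eef_pos"],s["contact_force"],s["wrist_torque"],s["time"])
E
```

```text
[0.55453628 0.00207145 0.02897383] [-2.90280272  1.36781286  5.55898734] [0.04526312 0.5781098  0.01228324] 29.8
```

One row had a stray fifth number, so the call was refused. I'll resend it.

Call:
servo_tool(deltas=[[[0,0,0.005,-0.05],[0,0,0.005,-0.1],[0,0,0.005,-0.15],[0,0,0.005,-0.2],[0,0,0.005,-0.2]]])

```text
time: 30.3
eef_pos: [0.5546, 0.0015, 0.029]
tcp_rot: [0.278, 0.65, -0.278, 0.651]
contact_force: [-1.6, -1.8, 3.0]
opening: 0.149
```

```bash
python3 - <<'E'
from h import *
s=get_state();print(s["eef_pos"],s["contact_force"],s["wrist_torque"],s["time"])
E
```

```text
[0.55457804 0.00146047 0.02899527] [-1.60188119 -1.75063755  2.96752481] [-0.35285867  0.35215612 -0.0657572 ] 30.3
```

The z torque is −0.066 N m, so the drive is turning. Continue.

Call:
servo_tool(deltas=[[[0,0,0,-0.06],[0,0,0,-0.12],[0,0,0,-0.18],[0,0,0,-0.24],[0,0,0,-0.24]]])

```text
time: 30.8
eef_pos: [0.555, 0.0008, 0.029]
tcp_rot: [0.394, 0.586, -0.395, 0.588]
contact_force: [-0.9, -5.3, 2.5]
opening: 0.149
```

Call:
servo_tool(deltas=[[[0,0,0,-0.06],[0,0,0,-0.12],[0,0,0,-0.18],[0,0,0,-0.22],[0,0,0,-0.22]]])

```text
time: 31.3
eef_pos: [0.5552, -0.0, 0.029]
tcp_rot: [0.488, 0.509, -0.489, 0.512]
contact_force: [-0.1, -6.6, 0.6]
opening: 0.146
```

```bash
python3 - <<'E'
from h import *
s=get_state();print(s["eef_pos"],s["contact_force"],s["wrist_torque"],s["time"],s["qpos"][0]-s["qpos"][5])
E
```

```text
[ 5.55242652e-01 -2.27931261e-05  2.90456909e-02] [-0.14240795 -6.62980166  0.6104115 ] [-1.33418379  0.19200331 -0.03781549] 31.3 -1.5296352293460473
```

Call:
servo_tool(deltas=[[[0,-0.01,0,-0.03],[0,-0.02,0,-0.06],[0,-0.02,0,-0.09],[0,-0.02,0,-0.11],[0,-0.02,0,-0.11]]])

```text
time: 31.8
eef_pos: [0.5552, -0.0007, 0.029]
tcp_rot: [0.532, 0.466, -0.531, 0.467]
contact_force: [0.5, -3.6, 2.4]
opening: 0.145
```

```bash
python3 - <<'E'
from h import *
s=get_state();print(s["eef_pos"],s["contact_force"],s["wrist_torque"],s["time"],s["qpos"][0]-s["qpos"][5])
E
```

```text
[ 0.55518775 -0.00068107  0.0290344 ] [ 0.50473296 -3.62415437  2.3707931 ] [-0.68729478  0.05299213  0.06296539] 31.8 -1.7011536733005337
```

Call:
servo_tool(deltas=[[[0,-0.01,0,-0.02],[0,-0.01,0,-0.04],[0,-0.01,0,-0.06],[0,-0.01,0,-0.06],[0,-0.01,0,-0.06]]])

```text
time: 32.3
eef_pos: [0.5551, -0.001, 0.029]
tcp_rot: [0.554, 0.44, -0.553, 0.441]
contact_force: [1.7, -2.7, 3.4]
opening: 0.148
```

```bash
python3 - <<'E'
from h import *
s=get_state();print(s["eef_pos"],s["contact_force"],s["wrist_torque"],s["time"],s["qpos"][0]-s["qpos"][5])
E
```

```text
[ 0.55506905 -0.00097518  0.02900427] [ 1.74788735 -2.72709526  3.36719559] [-0.43378376 -0.11466699  0.062861  ] 32.3 -1.7967645805304082
```

Call:
servo_tool(deltas=[[[0,-0.01,0,-0.02],[0,-0.01,0,-0.04],[0,-0.01,0,-0.05],[0,-0.01,0,-0.05],[0,-0.01,0,-0.05]]])

```text
time: 32.8
eef_pos: [0.555, -0.0014, 0.029]
tcp_rot: [0.571, 0.418, -0.57, 0.418]
contact_force: [2.0, 2.4, 5.3]
opening: 0.151
```

```bash
python3 - <<'E'
from h import *
s=get_state();print(s["eef_pos"],s["contact_force"],s["wrist_torque"],s["time"],s["qpos"][0]-s["qpos"][5])
S=np.mean([read_camera("scene").astype(float) for _ in range(2)],0).astype(np.uint8);cv2.imwrite("pics/e0.png",S)
E
```

```text
[ 0.55495412 -0.00141997  0.02900657] [2.02500123 2.41446183 5.33917352] [ 0.51090213 -0.2492832   0.30695353] 32.8 -1.8752061660676147
```

The torque jumped to +0.31 N m, so the drive is at its stop. I'll back off slightly within the play, then release and lift clear.

Call:
servo_tool(deltas=[[[0,0,0.005,0.02],[0,0,0.01,0.05],[0,0,0.01,0.05],[0,0,0.01,0.05],[0,0,0.01,0.05]]])

```text
time: 33.4
eef_pos: [0.5546, -0.0014, 0.0291]
tcp_rot: [0.554, 0.44, -0.553, 0.439]
contact_force: [2.7, 3.4, 0.6]
opening: 0.15
```

Call:
servo_tool(deltas=[[[0,0,0,0],[0,0,0,0],[0,0,0,0],[0,0,0,0],[0,0,0,0]]], claw=0.0)

```text
time: 33.9
eef_pos: [0.554, -0.0021, 0.0293]
tcp_rot: [-0.553, -0.44, 0.554, -0.44]
contact_force: [-1.0, -0.0, 0.1]
opening: 0.502
```

Call:
servo_tool(deltas=[[[0,0,0.1,0],[0,0,0.2,0],[0,0,0.4,0],[0,0,0.7,0],[0,0,1,0]]])

```text
time: 34.4
eef_pos: [0.5543, -0.0019, 0.1314]
tcp_rot: [0.553, 0.44, -0.553, 0.44]
contact_force: [1.2, 0.6, 0.8]
opening: 0.505
```

Call:
servo_tool(deltas=[[[0,-0.2,0.2,0],[0,-0.5,0.3,0],[0,-1,0.4,0],[0,-1,0.4,0],[0,-1,0.4,0]]])

```text
time: 34.9
eef_pos: [0.5547, -0.103, 0.171]
tcp_rot: [0.554, 0.439, -0.553, 0.44]
contact_force: [-0.6, -0.5, 0.0]
opening: 0.497
```

Call:
servo_tool(deltas=[[[0,-0.3,0,0],[0,-0.6,0,0],[0,-1,0,0],[0,-1,0,0],[0,-1,0,0]]])

```text
time: 35.4
eef_pos: [0.5542, -0.2011, 0.1692]
tcp_rot: [0.554, 0.441, -0.553, 0.44]
contact_force: [0.1, -0.3, 0.5]
opening: 0.502
```

```bash
python3 - <<'E'
from h import *
t=read_camera("top");s=read_camera("scene");print(get_state()["time"],get_state()["contact_force"],get_state()["opening"])
a=cv2.resize(t[120:240,245:345],(400,480),interpolation=cv2.INTER_CUBIC)
b=cv2.resize(s[175:275,295:378],(400,480),interpolation=cv2.INTER_CUBIC)
cv2.imwrite("pics/final.png",np.hstack([a,b]))
E
```

```text
35.5 [0.46910814 0.68379001 0.23201335] 0.49522713575623245
```

View pics/final.png

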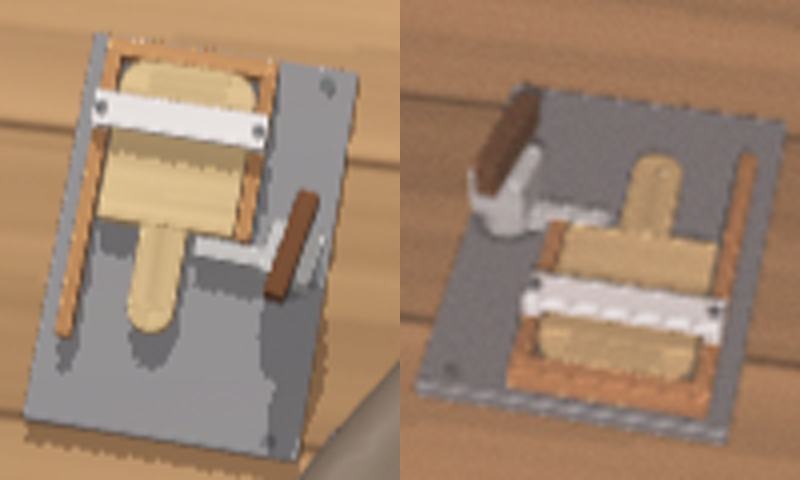

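The final picture shows the board home against the stop, with its far end under the bridge at (190,70). The latch bar runs from (270,255) to (195,245), just behind the right shoulder. The key is upright on the drive at (290,245), and the arm is clear.

```bash
python3 -c "
from plant import *
print(sign_off(), get_state()['time'])"
```

```text
the job is handed in; nothing more can be done
the job is handed in; nothing more can be done
```

I slid the board home, fitted the key fully onto the drive and turned the drive clockwise to its stop. I left the key on the drive and handed the job in at about 36 s of the 64 s. `sign_off()` gives no verdict, so this rests on my own checks.

**Checks that passed:**
- **Board:** it slid 48.5 mm and then stalled with the force rising. The pictures show it against the end stop.
- **Key:** it rested at a reported height of 0.029 m, the depth expected when fully seated, with a reaction of about 6 N.
- **Drive:** the turning torque jumped to about 0.31 N m at the stop.
- **Final picture:** the latch bar lies across behind the board's right shoulder, the key is upright on the drive, and the arm is clear.

**Checks that failed or disagreed:**
- **Reported tool height:** the real fingertips were about 35–38 mm higher than the reported z. My first grasp closed on nothing, so I found the true height by touching the board's neck.
- **Camera heights:** they read about 4–5 mm low.
- **Sideways fit of the key:** the camera estimate was up to about 3 mm off. The key first landed on the ledge of the drive and went down after a short search.
- **Move call:** one was refused for a typing error and moved nothing.
- **Not measured:** I did not measure the drive angle or the bystanders directly. I saw no sign of anything else being touched.

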